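# Hold the flask bottle up to the inspection lamp

### The job

Take the flat flask bottle out of the small black crate with a light grip (no more than about 40 N), lift it straight up until it is clear, without knocking it or disturbing the other bottles and things, and keep it upright all the way to the inspection lamp. Hold it up there for the checker: upright and still, its glass body wholly in front of the lit panel, about a hand's breadth (10 cm) from it, with a broad face square to the light, touching neither the lamp nor anything else. Finish while still holding it in the air like this; do not put it down.

Things in the scene. Friction and masses are not known exactly. Their poses are not given: they have to be found in the camera images.
- flask: the only flat bottle: a hip flask of amber glass with a gold metal screw cap, 360 g give or take a fifth, standing in one cell of the crate. Origin: centre of its underside; x along its broad width (76 mm), y through its thickness (36 mm), z up (171 mm high). Straight sides to 90 mm, round shoulder to 128 mm, neck 22 mm across, then the cap. Front and back broad faces count alike
- flask_cap (a point): the middle of the flask's round screw cap, 157 mm above the flask's underside, a good place to grip; the cap is 28 mm across and reaches from 143 to 171 mm above the underside; axes as the flask's. Grip it with no more than 40 N on each finger (80 N over both fingers together)
- flask_body (a point): the middle of the flask's glass body, 64 mm above its underside on its axis; axes as the flask's
- crate: black plastic bottle crate, fixed: 200 mm along its x, 300 mm along its y, rim 120 mm high. Origin: centre of its underside; z up. Floor 6 mm thick; dividers up to 76 mm high make 2 cells across x by 4 along y (90 by 69 mm each). The flask and three round bottles stand in four cells that touch only at corners; the flask's broad width lies along the crate's x
- round1: round amber bottle with gold cap standing in the crate, 60 mm across, 165 mm high; origin: centre of its underside; leave it standing
- round2: another like it in the crate; origin: centre of its underside; leave it standing
- round3: another like it in the crate; origin: centre of its underside; leave it standing
- lamp: inspection lamp, fixed, on the robot's right: an upright lit white panel in a grey housing (with its side posts and knobs 312 mm wide, 32 mm thick, from 60 to 300 mm above the table) on a foot 12 mm high that reaches 30 mm in front of the lit face. Origin: on the table under the middle of the lit face; z up, y along the panel; the light shines along the lamp's own -x
- lamp_window (a point): the middle of the lit window, on its face, 180 mm above the table; axes as the lamp's. The window is 220 mm wide (y) and 200 mm high (z)
- label_roll: roll of blank paper labels lying flat on the table, 90 mm across, 50 mm high, beyond the crate; origin: centre of its underside; leave it alone
- carton: small cardboard carton on the table, 90 by 130 by 70 mm; origin: centre of its underside; leave it alone
- checked: a round bottle, already checked, standing on the table beyond the crate, 60 mm across, 165 mm high; origin: centre of its underside; leave it alone
Mind the look-alikes: they are no part of the job. Leave any purple look-alike of the flask alone.

How it is judged:
By the outcome, as a careful person would: the job done as asked, in the order asked, and still so for the second after the job is handed in, while the arm keeps its last pose, push and grip.
It also fails if it takes over 45 s, if anything falls off the work surface, if the arm or the gripper's body presses on something with over 40 N, if the wrist force passes 120 N, or if a joint passes its speed limit or range.

### The arm

A 6-joint arm with a two-finger parallel gripper is mounted at the origin on the work surface. World frame = base frame: x ahead of the robot, y to its left, z up, the work surface at z = 0. Lengths are in m, angles in rad, forces in N, time in s.
With the tool pointing down it reaches from about 0.375 to 0.9 m from the base axis. Payload 3.1 kg.
Tool frame: the origin (TCP) lies at the very end of the fingers, on their centre line; the grasp point (between the pads) lies 19 mm behind it; z points along the fingers, y is the line along which they close (so a half turn about z gives the same grasp; the last joint's range is limited). The gripper opens to 87 mm and grips with 3 to 60 N. Pads are 19 mm wide; open, the fingers measure 117 mm over their backs; the gripper's body (75 mm by 190 mm) begins 51 mm behind the grasp point.
Start: joints at [-1.385, 0.527, 1.433, -0, 1.181, -0.178], TCP at [0.223, -0.584, 0.185] pointing down, gripper open.
Joint ranges: [-3.08, 3.08], [-0.75, 2.2], [0.22, 2.44], [-1.43, 4.57], [0, 2.65], [-2.85, 2.85]. Speed limits (rad/s): [2.79, 2.79, 3.14, 3.14, 3.14, 3.14].

### API

Orientations are given as a unit quaternion [w, x, y, z].
In Python, from plant import monitor, viewer, finish_job gives the robot as it stands.
- The arm moves only by the tool move_arm, never from a script. Its argument "plan" is a list of rows, each a list of 3 entries, a list of its own where there are three numbers: the shift along the world's x, y, z in m, then the turn, a rotation vector about the world's x, y, z in rad, then the finger opening in m, from 0 to 0.087. In form: [[[x, y, z], [ax, ay, az], hand], ...]. A call has 1 to 8 rows; each row is the pose to reach, as a shift and turn from the pose commanded when the call began; what a row does not reach only later rows make up. A row lasts 1/8 s, in which the tool goes at most 62.5 mm and 10.7 degrees, less where a joint would pass 70% of its speed; a pose out of reach is approached as far as the arm can. A call with a gripper value outside its range is refused whole. The fingers move at their own pace and stop on an object; the grip force is fixed at half the most. Time passes only in rows, so rows that repeat a pose let the fingers close. It gives the time, the measured TCP pose, the force, the opening and the grip force at its end, in the units of the state.
- monitor.state(): the state, without advancing time (a new reading comes with each control period).
- viewer.get_image(name): name is "scene" or "top" or "wrist"; returns a dict with "pixels" (420x560x3 uint8, blue, green, red), "fx", "fy", "cx", "cy" (pixels), "view" (4x4, takes a point from world to camera coordinates). Camera axes: x right, y up, looking along -z (the intrinsics and any distortion apply to the point x, -y, -z); pixel columns grow to the right and rows downward; lengths in m; the calibration is good to about 2 mm. The wrist camera is an equidistant fisheye: a pixel r from the principal point sees the ray r / f radians off the axis. A picture is of the moment at which its call begins. There is no depth.
- finish_job(): hands the job in; it is judged then, once.
The state is a dict: "time": time; "q": joint angles; "joint_vel": joint speeds; "joint_torque": joint torques, N m; "eef_pos": TCP position; "orientation": TCP orientation; "wrist_force": force on the tool from outside, world axes, zero at the start; "torque": the same for the moment, N m; "grip_width": finger opening in m; "gripper_force": force on a finger pad.
Only numpy, scipy, OpenCV 4.12 (cv2) and the standard library are available. Lean on these libraries where they do the work, as an engineer would, in place of code of your own. Each camera call takes 0.05 s, during which the arm holds its last target. There are 200 camera calls.

## Working session

There is one attempt and no reset: what is moved stays moved. The work goes in short steps, Python scripts to look and compute and a tool call to move; the robot and the scene stay as the last step left them, time stands still between calls to the robot, and variables do not carry over. Pictures are saved under pics/ and viewed, at most 10 in all, crops included, and the job is handed in when it is done.

Besides the shell and the picture viewer there is one more tool, called as name(argument=value, ...), one argument or row to a line, values as JSON. move_arm: Moves the arm, as the interface text tells. Its arguments: {"type":"object","properties":{"plan":{"type":"array"}},"required":["plan"]}

```bash
mkdir -p pics; cat > h.py <<'E'
import sys; sys.path.insert(0,'.')
import numpy as np, cv2
from plant import monitor, viewer, finish_job
def get(n,save=None):
    d=viewer.get_image(n)
    if save: cv2.imwrite(f'pics/{save}.png',d['pixels'])
    return d
def ray(d,u,v):
    V=np.array(d['view']);R=V[:3,:3];o=-R.T@V[:3,3]
    c=np.array([(u-d['cx'])/d['fx'],-(v-d['cy'])/d['fy'],-1.]);r=R.T@c
    return o,r/np.linalg.norm(r)
def onz(d,u,v,z):
    o,r=ray(d,u,v);return o+r*(z-o[2])/r[2]
def proj(d,p):
    V=np.array(d['view']);c=V[:3,:3]@p+V[:3,3]
    return np.array([d['cx']+d['fx']*c[0]/-c[2],d['cy']-d['fy']*c[1]/-c[2]])
def tri(*rs):
    A=0;b=0
    for o,r in rs:
        P=np.eye(3)-np.outer(r,r);A=A+P;b=b+P@o
    p=np.linalg.solve(A,b);return p,[np.linalg.norm((np.eye(3)-np.outer(r,r))@(p-o)) for o,r in rs]
E
python3 - <<'E'
from h import *
ims=[get('top','top'),get('scene','scene')]
print(monitor.state())
for d in ims: print({k:d[k] for k in d if k!='pixels'})
E
```

```text
{'time': 0.1, 'q': array([-1.38449551e+00,  5.28352432e-01,  1.43375219e+00, -3.07254314e-05,
        1.18139168e+00, -1.78513968e-01]), 'joint_vel': array([-0.0004972 , -0.0009127 , -0.00383286, -0.0017099 , -0.00263086,
       -0.00186961]), 'joint_torque': array([-6.79660261e-04, -4.40985811e+01, -1.77150464e+01,  6.33969647e-02,
        5.34167513e-02, -4.77915205e-05]), 'eef_pos': array([ 0.22286045, -0.58314952,  0.18388931]), 'orientation': array([-9.51757813e-04,  9.83408342e-01,  1.81403215e-01, -1.79127535e-05]), 'wrist_force': array([-0.12214893,  0.53983633, -0.43082715]), 'torque': array([ 0.00806331, -0.00284465, -0.03006618]), 'gripper_force': 0.0, 'grip_width': 0.08733554552704188}
{'fx': 513.6729645948286, 'fy': 513.6729645948286, 'cx': 272.2847875810393, 'cy': 212.01564743822786, 'view': array([[-0.0101636 , -0.99982894,  0.01545278, -0.04287583],
       [ 0.99204474, -0.00814293,  0.12562214, -0.62064174],
       [-0.12547482,  0.01660662,  0.99195781, -1.17362044],
       [ 0.        ,  0.        ,  0.        ,  1.        ]])}
{'fx': 524.978441867685, 'fy': 524.978441867685, 'cx': 275.0574719185026, 'cy': 211.70717581817706, 'view': array([[-0.2966449 ,  0.9549489 , -0.00862564,  0.21003504],
       [-0.70929718, -0.21426989,  0.67155485,  0.30034246],
       [ 0.63945235,  0.20533146,  0.74090463, -1.87756397],
       [ 0.        ,  0.        ,  0.        ,  1.        ]])}
```

View pics/top.png

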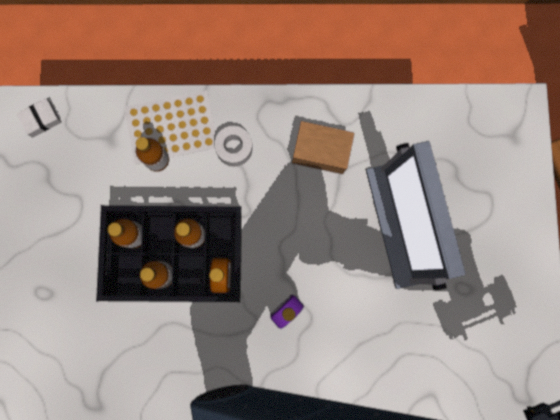

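View pics/scene.png

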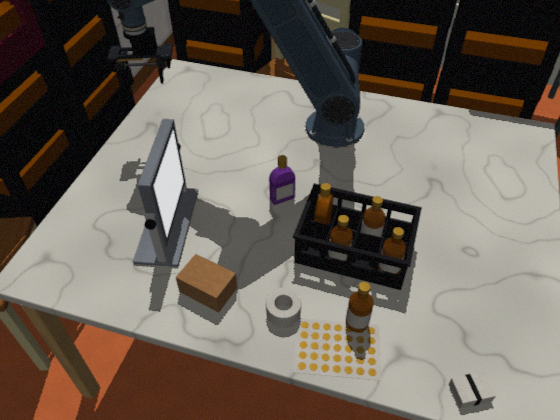

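The top view shows the flat amber bottle with a gold cap at about (220,275). The possible mix-ups are the round bottles in the crate at (115,229), (182,229) and (148,274), the checked bottle at (143,140), and the purple flask at (287,311). I choose the flat amber one in the crate's near-right corner cell, which is at about (324,195) in the scene view. The lamp's window is at about (415,210) in top.

```bash
cat > m.py <<'E'
from h import *
T=get('top');S=get('scene')
def comps(d,mask,box,mn=15):
    x0,y0,x1,y1=box;m=np.zeros_like(mask);m[y0:y1,x0:x1]=mask[y0:y1,x0:x1]
    n,l,st,c=cv2.connectedComponentsWithStats(m)
    return [(c[i],st[i],(l==i)) for i in range(1,n) if st[i][4]>=mn]
def hsv(d): return cv2.cvtColor(d['pixels'],cv2.COLOR_BGR2HSV)
for n,d,b in(('top',T,(95,205,245,302)),('scene',S,(295,175,425,285))):
    g=cv2.inRange(hsv(d),(19,130,130),(32,255,255))
    for c,s,_ in comps(d,g,b): print(n,'cap',c.round(1),s,onz(d,*c,.177 if n=='top' else .165).round(3))
W={}
for n,d,b in(('top',T,(370,140,450,285)),('scene',S,(140,130,190,240))):
    m=cv2.inRange(d['pixels'],(215,215,215),(255,255,255))
    c,s,l=max(comps(d,m,b),key=lambda t:t[1][4])
    h=cv2.convexHull(np.argwhere(l)[:,::-1].astype(np.int32))
    q=cv2.approxPolyN(h,4)[0] if hasattr(cv2,'approxPolyN') else cv2.approxPolyDP(h,5,True)[:,0]
    print(n,'win',c,s,q.tolist());W[n]=q
    for p in q: print('  z.08',onz(d,*p,.08).round(3),'z.28',onz(d,*p,.28).round(3))
# crate outer rim
m=cv2.inRange(T['pixels'],(0,0,0),(45,45,45))
c,s,l=max(comps(T,m,(90,196,250,310)),key=lambda t:t[1][4])
r=cv2.minAreaRect(np.argwhere(l)[:,::-1].astype(np.float32));print('crate',r)
for p in cv2.boxPoints(r): print(p,onz(T,*p,.12).round(3))
a=cv2.resize(T['pixels'][200:305,90:250],None,fx=4,fy=4,interpolation=cv2.INTER_CUBIC)
cv2.imwrite('pics/crop.png',a)
E
python3 m.py
```

```text
top cap [182.6 229.2] [177 223  12  13 126] [0.568 0.14  0.177]
top cap [114.3 229.4] [109 224  12  12 121] [0.569 0.282 0.177]
top cap [146.8 274.3] [141 268  13  13 130] [0.476 0.213 0.177]
top cap [216.2 274.7] [210 268  13  14 131] [0.474 0.07  0.177]
scene cap [325.3 185.9] [321 183  10   7  53] [0.459 0.069 0.165]
scene cap [377.1 199.4] [373 197   9   6  46] [0.468 0.214 0.165]
scene cap [343.  218.2] [339 215   9   7  54] [0.561 0.141 0.165]
scene cap [398.  230.9] [394 228   9   7  54] [0.563 0.284 0.165]
scene cap [363.7 283.2] [359 282  10   3  25] [0.746 0.231 0.165]
top win [414.20099256 217.43956044] [ 390  159   51  110 2821] [[413, 268], [389, 176], [412, 158], [441, 267]]
  z.08 [ 0.485 -0.365  0.08 ] z.28 [ 0.482 -0.307  0.28 ]
  z.08 [ 0.697 -0.318  0.08 ] z.28 [ 0.657 -0.269  0.28 ]
  z.08 [ 0.739 -0.374  0.08 ] z.28 [ 0.692 -0.314  0.28 ]
  z.08 [ 0.487 -0.428  0.08 ] z.28 [ 0.483 -0.36   0.28 ]
scene win [168.4869258  183.13144876] [ 155  134   27   99 1415] [[166, 234], [154, 185], [173, 132], [182, 181]]
  z.08 [ 0.683 -0.322  0.08 ] z.28 [ 0.826 -0.219  0.28 ]
  z.08 [ 0.519 -0.439  0.08 ] z.28 [ 0.691 -0.315  0.28 ]
  z.08 [ 0.274 -0.489  0.08 ] z.28 [ 0.49  -0.356  0.28 ]
  z.08 [ 0.479 -0.365  0.08 ] z.28 [ 0.658 -0.255  0.28 ]
crate ((168.96694946289062, 252.98280334472656), (142.44686889648438, 94.42021942138672), 0.9548412561416626)
[ 96.966675 298.99945 ] [0.425 0.331 0.12 ]
[ 98.54013 204.59236] [0.63  0.334 0.12 ]
[240.96722 206.96616] [0.622 0.022 0.12 ]
[239.39377 301.37323] [0.417 0.026 0.12 ]
```

View pics/crop.png

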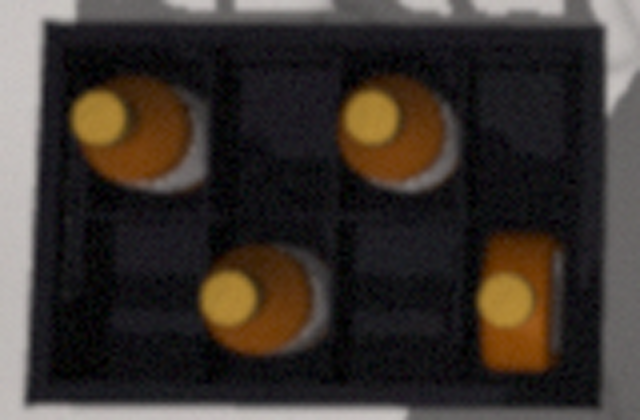

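The crop confirms it: the only flat amber bottle is in the lower-right cell, with its cap at crop (505,300), which is top (216,275). The cap top at z = 0.177 comes out at (0.474, 0.070). That matches the cell centre worked out from the crate rim, (0.476, 0.070). The lamp window corners from both views agree on a centre of (0.588, -0.339), about 0.21 m wide and yawed about 12°. I'll move to above the crate first.

move_arm(
  plan=[
    [[0,0,0.06],[0,0,0],0.087],
    [[0,0,0.12],[0,0,0.1],0.087],
    [[0.03,0.04,0.17],[0,0,0.25],0.087],
    [[0.07,0.09,0.2],[0,0,0.4],0.087],
    [[0.11,0.14,0.2],[0,0,0.55],0.087],
    [[0.15,0.19,0.2],[0,0,0.7],0.087],
    [[0.18,0.24,0.2],[0,0,0.85],0.087],
    [[0.197,0.294,0.2],[0,0,1.0],0.087],
  ],
)

```text
time: 1.2
eef_pos: [0.4187, -0.2946, 0.3844]
orientation: [0.0, 0.774, 0.633, 0.0]
wrist_force: [0.6, 0.5, -0.5]
grip_width: 0.0867
gripper_force: 0.0
```

move_arm(
  plan=[
    [[0.01,0.05,0],[0,0,0.1],0.087],
    [[0.02,0.1,0],[0,0,0.206],0.087],
    [[0.03,0.16,0],[0,0,0.206],0.087],
    [[0.04,0.22,0],[0,0,0.206],0.08],
    [[0.045,0.28,0],[0,0,0.206],0.07],
    [[0.05,0.33,0],[0,0,0.206],0.07],
    [[0.054,0.36,-0.03],[0,0,0.206],0.07],
    [[0.054,0.36,-0.06],[0,0,0.206],0.07],
  ],
)

```text
time: 2.2
eef_pos: [0.4715, 0.0659, 0.3242]
orientation: [0.0, 0.706, 0.709, 0.001]
wrist_force: [-0.3, -0.8, -0.7]
grip_width: 0.07
gripper_force: 0.0
```

```bash
python3 - <<'E'
from h import *
from scipy.spatial.transform import Rotation as R
s=monitor.state();q=s['orientation'];M=R.from_quat(np.r_[q[1:],q[0]]).as_matrix()
print(s['eef_pos'],s['time'],s['q'],'\n',M.round(4))
d=get('wrist','w1');print(d['fx'],d['cx'],d['cy'],np.array(d['view']).round(3))
h=cv2.cvtColor(d['pixels'],cv2.COLOR_BGR2HSV)
m=cv2.inRange(h,(19,130,110),(32,255,255))
n,l,st,c=cv2.connectedComponentsWithStats(m)
V=np.array(d['view']);o=-V[:3,:3].T@V[:3,3]
for i in range(1,n):
    if st[i][4]>40:
        u=(c[i]-[d['cx'],d['cy']])/d['fx'];t=np.linalg.norm(u)
        r=V[:3,:3].T@np.array([np.sin(t)*u[0]/t,-np.sin(t)*u[1]/t,-np.cos(t)])
        print(c[i].round(1),st[i],[(o+r*(z-o[2])/r[2]).round(4).tolist() for z in(.171,.177)])
E
```

```text
[0.47150377 0.06589901 0.32423598] 2.2 [-9.68312112e-02  1.70091430e-01  1.59124013e+00  5.20142665e-04
  1.37912768e+00 -1.00987514e-01] 
 [[-4.1e-03  1.0e+00  1.2e-03]
 [ 1.0e+00  4.1e-03  4.0e-04]
 [ 4.0e-04  1.2e-03 -1.0e+00]]
325.19226210127806 276.9413568990472 210.22082771424468 [[ 1.     0.003  0.001 -0.472]
 [-0.003  0.966 -0.26   0.007]
 [-0.002  0.26   0.966 -0.542]
 [ 0.     0.     0.     1.   ]]
[288.   53.2] [281  45  13  19  77] [[0.4832, 0.2154, 0.171], [0.483, 0.214, 0.177]]
```

View pics/w1.png

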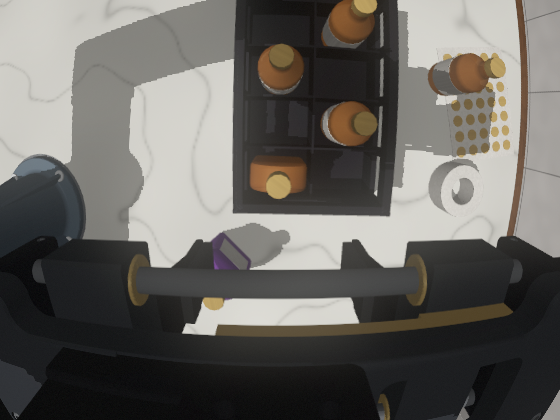

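The wrist view shows the flask at (278,178), with its cap at about (279,185). The cap is centred between the fingers in x. I'll cast that ray.

```bash
cat >> h.py <<'E'
def fray(d,u,v):
    V=np.array(d['view']);o=-V[:3,:3].T@V[:3,3];a=(np.array([u,v])-[d['cx'],d['cy']])/d['fx'];t=np.linalg.norm(a)
    return o,V[:3,:3].T@np.array([np.sin(t)*a[0]/t,-np.sin(t)*a[1]/t,-np.cos(t)])
E
python3 - <<'E'
from h import *
d=get('wrist');T=get('top')
h=cv2.cvtColor(d['pixels'],cv2.COLOR_BGR2HSV)
m=cv2.inRange(h,(15,90,80),(32,255,255));m2=np.zeros_like(m);m2[165:205,262:296]=m[165:205,262:296]
for y in range(150,202,4): print(y,[tuple(int(k) for k in h[y,x]) for x in (255,268,279,290,302)])
n,l,st,c=cv2.connectedComponentsWithStats(m2)
for i in range(1,n):
    if st[i][4]>30: 
        o,r=fray(d,*c[i]);print(c[i],st[i],[(o+r*(z-o[2])/r[2]).round(4) for z in (.163,.177)])
# body edges at shoulder height/ yaw: crate near edge corners
for p in ((235,212),(390,214),(235,60)):
    o,r=fray(d,*p);print(p,(o+r*(.12-o[2])/r[2]).round(4))
o,r=fray(d,279,185);print(tri((o,r),ray(T,216.2,274.7)))
E
```

```text
150 [(12, 21, 60), (6, 25, 52), (5, 33, 46), (10, 36, 42), (10, 41, 37)]
154 [(15, 26, 60), (5, 29, 53), (11, 43, 48), (15, 37, 41), (174, 32, 40)]
158 [(15, 26, 60), (12, 109, 75), (12, 120, 72), (13, 138, 70), (13, 146, 68)]
162 [(12, 103, 92), (13, 126, 91), (13, 140, 84), (13, 144, 78), (14, 149, 72)]
166 [(12, 140, 138), (14, 153, 157), (13, 155, 148), (13, 157, 117), (13, 158, 110)]
170 [(13, 142, 142), (14, 152, 163), (14, 148, 165), (14, 159, 151), (14, 161, 128)]
174 [(13, 140, 142), (14, 149, 164), (20, 114, 110), (16, 133, 107), (13, 159, 127)]
178 [(13, 140, 144), (13, 148, 165), (21, 116, 193), (21, 117, 187), (13, 158, 126)]
182 [(13, 139, 145), (14, 146, 166), (21, 117, 188), (21, 117, 189), (13, 153, 125)]
186 [(13, 133, 132), (14, 144, 163), (21, 116, 192), (21, 117, 190), (13, 148, 122)]
190 [(21, 29, 62), (14, 140, 160), (21, 114, 190), (21, 115, 184), (12, 134, 103)]
194 [(17, 29, 62), (11, 35, 59), (21, 115, 189), (21, 115, 188), (15, 38, 53)]
198 [(18, 21, 62), (13, 30, 59), (20, 114, 161), (17, 31, 57), (15, 27, 57)]
[282.15682968 184.8010118 ] [270 171  26  29 593] [array([0.4731, 0.0684, 0.163 ]), array([0.473, 0.071, 0.177])]
(235, 212) [0.4129 0.0247 0.12  ]
(390, 214) [0.6175 0.0227 0.12  ]
(235, 60) [0.4153 0.2172 0.12  ]
(array([0.47170402, 0.07052259, 0.17616829]), [np.float64(0.002144868904475718), np.float64(0.0021448689044756535)])
```

The two-view ray crossing puts the cap top at (0.472, 0.0705, 0.176), against an expected height of 0.177. The crate yaw is under 1°. I'll descend partway and check the settling offset.

move_arm(
  plan=[
    [[0,0,-0.04],[0,0,-0.004],0.07],
    [[0,0,-0.08],[0,0,-0.008],0.07],
    [[0,0,-0.11],[0,0,-0.008],0.07],
    [[0,0,-0.12],[0,0,-0.008],0.07],
    [[0,0,-0.12],[0,0,-0.008],0.07],
    [[0,0,-0.12],[0,0,-0.008],0.07],
    [[0,0,-0.12],[0,0,-0.008],0.07],
  ],
)

```text
time: 3.22
eef_pos: [0.4725, 0.0635, 0.206]
orientation: [0.001, 0.71, 0.704, 0.001]
wrist_force: [-0.0, -1.2, -0.3]
grip_width: 0.0697
gripper_force: 0.0
```

move_arm(
  plan=[
    [[-0.001,0.0065,0],[0,0,0],0.07],
    [[-0.001,0.0065,-0.01],[0,0,0],0.07],
    [[-0.001,0.0065,-0.025],[0,0,0],0.065],
    [[-0.001,0.0065,-0.04],[0,0,0],0.06],
    [[-0.001,0.0065,-0.055],[0,0,0],0.055],
    [[-0.001,0.0065,-0.061],[0,0,0],0.055],
    [[-0.001,0.0065,-0.061],[0,0,0],0.055],
    [[-0.001,0.0065,-0.061],[0,0,0],0.055],
  ],
)

```text
time: 4.22
eef_pos: [0.471, 0.0701, 0.1441]
orientation: [0.0, 0.71, 0.704, 0.0]
wrist_force: [0.4, -1.0, 1.1]
grip_width: 0.055
gripper_force: 0.0
```

```bash
python3 - <<'E'
from h import *
s=monitor.state();print(s['eef_pos'],s['wrist_force'])
d=get('wrist');S=get('scene')
a=cv2.resize(S['pixels'][140:240,260:400],None,fx=4,fy=4,interpolation=3)
b=cv2.resize(d['pixels'],(533,400));cv2.imwrite('pics/g1.png',np.hstack([a[:400,:260+100],b[:400,:430]]))
E
```

```text
[0.47097467 0.07012402 0.14406863] [ 0.42562737 -0.97161346  1.09356659]
```

View pics/g1.png

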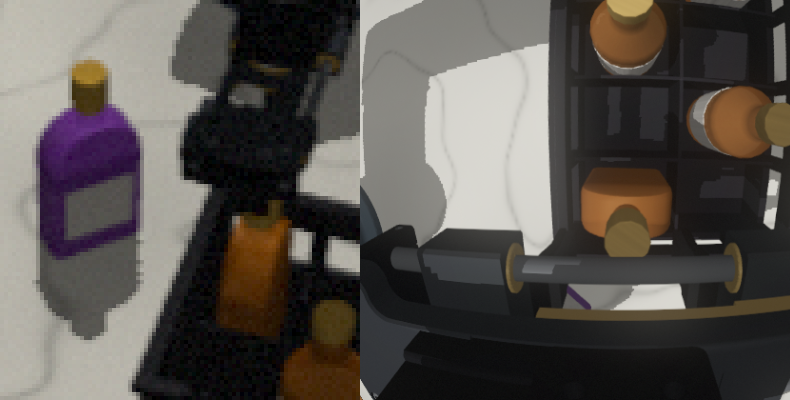

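The cap at (627,235) lies midway between the fingers, and nothing is touching. I'll close the gripper.

move_arm(
  plan=[
    [[0,0,0],[0,0,0],0.04],
    [[0,0,0],[0,0,0],0.032],
    [[0,0,0],[0,0,0],0.028],
    [[0,0,0],[0,0,0],0.02],
    [[0,0,0],[0,0,0],0.02],
    [[0,0,0],[0,0,0],0.02],
  ],
)

```text
time: 5.08
eef_pos: [0.4705, 0.0701, 0.1437]
orientation: [-0.0, 0.71, 0.704, -0.0]
wrist_force: [-0.0, -0.3, 0.6]
grip_width: 0.0203
gripper_force: 0.0
```

The opening reached the commanded 0.020 with no force, so nothing is in the grip. I'll look before doing anything else.

```bash
python3 - <<'E'
from h import *
d=get('wrist');T=get('top');S=get('scene')
a=cv2.resize(T['pixels'][215:300,165:265],None,fx=4,fy=4,interpolation=3)
b=cv2.resize(d['pixels'][150:350,180:380],(400,400))
cv2.imwrite('pics/g2.png',np.hstack([np.vstack([a,np.zeros((60,400,3),np.uint8)]),b]))
print(monitor.state())
E
```

```text
{'time': 5.225, 'q': array([-8.75489808e-02,  3.90755730e-01,  1.84245683e+00, -1.47672822e-05,
        9.08390702e-01, -7.95906160e-02]), 'joint_vel': array([-2.97148549e-04, -4.92652423e-04, -7.89146085e-04,  3.59326076e-04,
        1.66821542e-05,  1.20732291e-03]), 'joint_torque': array([-2.65215449e-04, -3.31367791e+01, -1.32324511e+01,  5.76255249e-02,
        4.35142312e-02, -3.11340364e-05]), 'eef_pos': array([0.47057591, 0.07011872, 0.14374176]), 'orientation': array([-2.90300898e-07,  7.09911684e-01,  7.04290707e-01, -7.86932207e-06]), 'wrist_force': array([-0.07496406, -0.70681247,  1.10696402]), 'torque': array([ 0.02729838, -0.07152938, -0.03562366]), 'gripper_force': 0.0, 'grip_width': 0.019889905382046384}
```

View pics/g2.png

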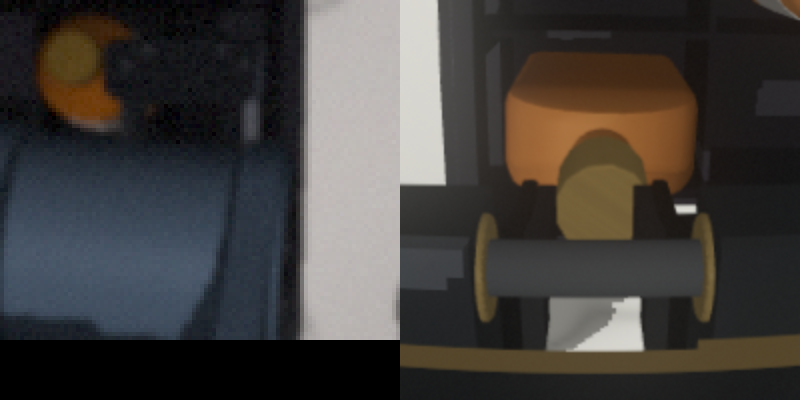

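The wrist view shows the fingertips at (530,185) and (665,185), with the cap at (600,190). The cap may lie on the camera side of the pads, so I'll project the expected points into the image to find the offset.

```bash
python3 - <<'E'
from h import *
d=get('wrist');T=get('top');V=np.array(d['view'])
def fp(p):
    c=V[:3,:3]@p+V[:3,3];x,y,z=c[0],-c[1],-c[2];r=np.hypot(x,y);t=np.arctan2(r,z);u=np.array([d['cx']+d['fx']*t*x/r,d['cy']+d['fx']*t*y/r]);return u,(u-[180,150])*2+[400,0]
print('cam',(-V[:3,:3].T@V[:3,3]).round(4))
for n,p in dict(tcp=(.4706,.0701,.1437),grasp=(.4706,.0701,.163),captop=(.4706,.0701,.177),captopfront=(.4706,.0841,.177),capbotfront=(.4706,.0841,.149),back=(.4706,.0561,.177),shoulderfront=(.4706,.088,.096)).items(): print(n,*[x.round(1) for x in fp(np.array(p))])
h=cv2.cvtColor(d['pixels'],cv2.COLOR_BGR2HSV)
m=cv2.inRange(h,(18,70,60),(28,255,255));m2=np.zeros_like(m);m2[200:275,250:310]=m[200:275,250:310]
for y in range(212,272,4): x=np.where(m2[y])[0]; print(y,(x.min(),x.max(),len(x)) if len(x) else None,h[y,280])
E
```

```text
cam [0.4715 0.1403 0.345 ]
tcp [276.6 233.7] [593.2 167.3]
grasp [276.6 244.3] [593.2 188.5]
captop [276.5 253.3] [593.1 206.5]
captopfront [276.3 229.5] [592.6 159.1]
capbotfront [276.4 215.4] [592.8 130.7]
back [276.8 275.6] [593.5 251.3]
shoulderfront [276.5 191.9] [593.   83.7]
212 None [ 15 162 165]
216 None [ 13 169 101]
220 (np.int64(272), np.int64(289), 18) [ 19 141  87]
224 (np.int64(267), np.int64(295), 29) [ 18 133  88]
228 (np.int64(264), np.int64(298), 35) [ 19 132  87]
232 (np.int64(261), np.int64(300), 40) [ 19 134 101]
236 (np.int64(260), np.int64(301), 42) [ 19 134 118]
240 (np.int64(259), np.int64(302), 44) [ 20 132 116]
244 (np.int64(258), np.int64(296), 39) [ 20 131 117]
248 (np.int64(258), np.int64(296), 39) [ 20 133 113]
252 (np.int64(258), np.int64(296), 39) [ 20 131 113]
256 (np.int64(258), np.int64(295), 38) [ 20 132 116]
260 (np.int64(259), np.int64(295), 37) [ 20 130 114]
264 (np.int64(260), np.int64(295), 36) [ 20 130 114]
268 (np.int64(262), np.int64(295), 34) [ 20 127 114]
```

```bash
python3 - <<'E'
from h import *
S=get('scene');k=6;x0,y0=285,150
a=cv2.resize(S['pixels'][y0:y0+95,x0:x0+65],None,fx=k,fy=k,interpolation=3)
a=np.clip(a.astype(float)*1.6+15,0,255).astype(np.uint8);b=a.copy()
for n,p,c in(('tcp',(.4706,.0701,.1437),(0,0,255)),('tcp+4cm',(.4706,.0701,.1837),(0,255,0)),('captop',(.472,.0705,.177),(255,255,0)),('capbot',(.472,.0705,.149),(255,0,255)),('under',(.472,.0705,.006),(255,255,255))):
    u=(proj(S,np.array(p))-[x0,y0])*k;print(n,u.round());cv2.circle(b,tuple(int(v) for v in u),4,c,-1)
cv2.imwrite('pics/g3.png',np.hstack([a,b]))
E
```

```text
tcp [235. 266.]
tcp+4cm [240. 205.]
captop [239. 218.]
capbot [236. 261.]
under [218. 462.]
```

View pics/g3.png

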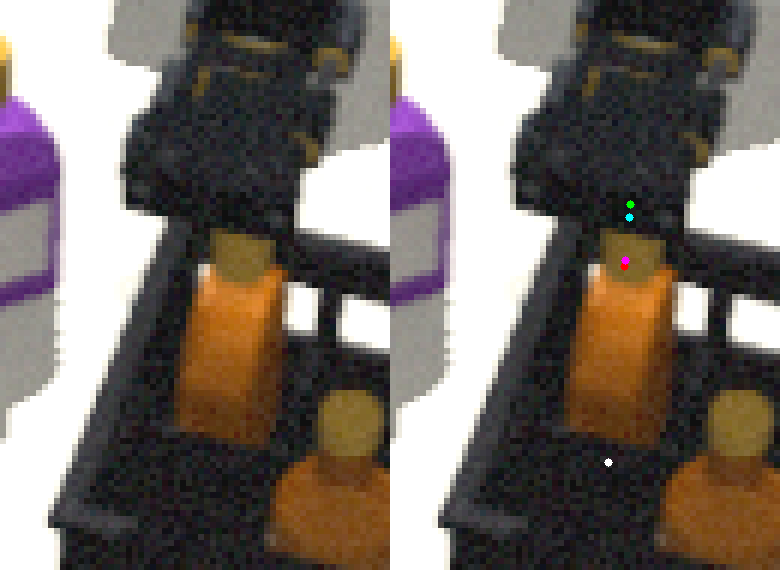

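The scene crop shows the cap uncovered at (243,258), although the near finger should hide it if the tips were at the reported height. I'll check the fingertips with a brightened wrist close-up, using the known opening as a ruler.

```bash
python3 - <<'E'
from h import *
d=get('wrist')
a=cv2.resize(d['pixels'][195:345,180:380],None,fx=4,fy=4,interpolation=3)
a=(255*(a/255.)**.45).astype(np.uint8);cv2.imwrite('pics/g4.png',a)
E
```

```text
(no output)
```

View pics/g4.png

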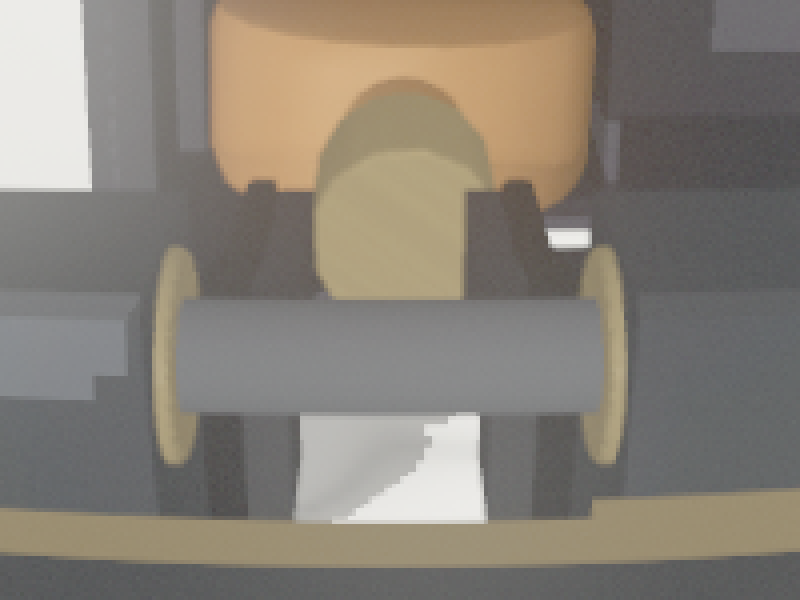

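Using the opening as a ruler (inner edges at 313 and 467 for 20 mm), the fingertips are 0.169 m from the camera, at y ≈ 0.080 and z ≈ 0.187. So they sit just above the cap top (0.177), about 4 cm higher than the reported TCP z. x and y are fine. I'll open, then descend in careful steps while watching the force. The first 2 cm clears the shoulder and dividers either way.

move_arm(
  plan=[
    [[0,0,0],[0,0,0],0.045],
    [[0.001,0,0],[0,0,0],0.06],
    [[0.0015,0,0],[0,0,0],0.06],
    [[0.0015,0,-0.006],[0,0,0],0.06],
    [[0.0015,0,-0.012],[0,0,0],0.06],
    [[0.0015,0,-0.018],[0,0,0],0.06],
    [[0.0015,0,-0.02],[0,0,0],0.06],
    [[0.0015,0,-0.02],[0,0,0],0.06],
  ],
)

```text
time: 6.42
eef_pos: [0.4719, 0.0701, 0.1235]
orientation: [-0.0, 0.71, 0.704, -0.0]
wrist_force: [-0.5, 0.2, 0.7]
grip_width: 0.0597
gripper_force: 0.0
```

```bash
python3 - <<'E'
from h import *
S=get('scene');d=get('wrist');k=6;x0,y0=285,150
a=cv2.resize(S['pixels'][y0:y0+95,x0:x0+65],None,fx=k,fy=k,interpolation=3)
b=cv2.resize(d['pixels'][185:325,180:375],None,fx=2.1,fy=4.07,interpolation=3)[:570]
o=np.hstack([a,cv2.resize(b,(409,570))]);o=(255*(o/255.)**.5).astype(np.uint8)
cv2.imwrite('pics/g5.png',o);print(monitor.state()['eef_pos'],monitor.state()['wrist_force'])
E
```

```text
[0.47221102 0.0701038  0.12378361] [-0.66251713  0.28712039 -0.01458097]
```

View pics/g5.png

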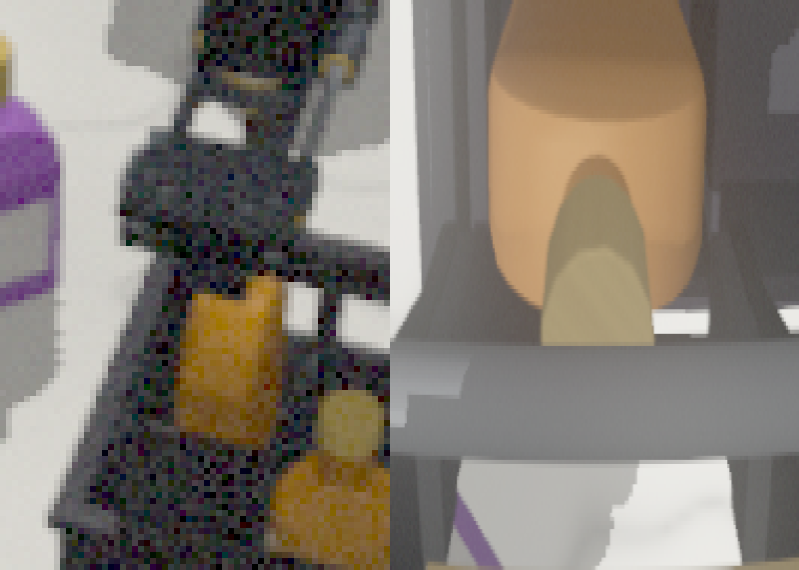

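The near fingertip appears at (230,298), which puts it at z ≈ 0.165. That agrees with the wrist estimate, so the true tips are about 4 cm above the report. I'll go 18 mm lower, watching the force, then close.

move_arm(
  plan=[
    [[0,0,-0.005],[0,0,0],0.06],
    [[0,0,-0.01],[0,0,0],0.06],
    [[0,0,-0.015],[0,0,0],0.06],
    [[0,0,-0.018],[0,0,0],0.055],
    [[0,0,-0.018],[0,0,0],0.05],
  ],
)

```text
time: 7.15
eef_pos: [0.4719, 0.0701, 0.1054]
orientation: [-0.0, 0.71, 0.704, -0.0]
wrist_force: [-0.2, -0.2, -1.1]
grip_width: 0.0528
gripper_force: 0.0
```

move_arm(
  plan=[
    [[0,0,0],[0,0,0],0.04],
    [[0,0,0],[0,0,0],0.034],
    [[0,0,0],[0,0,0],0.031],
    [[0,0,0],[0,0,0],0.028],
    [[0,0,0],[0,0,0],0.024],
    [[0,0,0],[0,0,0],0.024],
    [[0,0,0],[0,0,0],0.024],
  ],
)

```text
time: 8.02
eef_pos: [0.4726, 0.0701, 0.1059]
orientation: [0.0, 0.71, 0.704, 0.0]
wrist_force: [0.9, 0.1, 0.3]
grip_width: 0.0274
gripper_force: 30.0
```

The gripper holds the cap at 27.4 mm with 30 N. Now I'll lift straight up.

move_arm(
  plan=[
    [[0,0,0.005],[0,0,0],0.02],
    [[0,0,0.015],[0,0,0],0.02],
    [[0,0,0.03],[0,0,0],0.02],
    [[0,0,0.048],[0,0,0],0.02],
    [[0,0,0.066],[0,0,0],0.02],
    [[0,0,0.084],[0,0,0],0.02],
    [[0,0,0.102],[0,0,0],0.02],
    [[0,0,0.12],[0,0,0],0.02],
  ],
)

```text
time: 9.02
eef_pos: [0.4712, 0.0702, 0.2266]
orientation: [-0.0, 0.71, 0.704, -0.0]
wrist_force: [0.1, -0.2, -2.9]
grip_width: 0.0271
gripper_force: 30.0
```

move_arm(
  plan=[
    [[0,0,0.018],[0,0,0],0.02],
    [[0,0,0.036],[0,0,0],0.02],
    [[0,0,0.054],[0,0,0],0.02],
    [[0,0,0.072],[0,0,0],0.02],
    [[0,0,0.09],[0,0,0],0.02],
    [[0,0,0.102],[0,0,0],0.02],
    [[0,0,0.108],[0,0,0],0.02],
    [[0,0,0.11],[0,0,0],0.02],
  ],
)

```text
time: 10.02
eef_pos: [0.4718, 0.0701, 0.3357]
orientation: [-0.0, 0.71, 0.704, -0.0]
wrist_force: [0.6, -0.6, -3.8]
grip_width: 0.0269
gripper_force: 30.0
```

```bash
cat > f.py <<'E'
from h import *
def flask(box_t,box_s):
    out={}
    for n,b in(('top',box_t),('scene',box_s)):
        d=get(n,'z_'+n);h=cv2.cvtColor(d['pixels'],cv2.COLOR_BGR2HSV);m=cv2.inRange(h,(8,120,50),(18,255,255))
        x0,y0,x1,y1=b;q=np.zeros_like(m);q[y0:y1,x0:x1]=m[y0:y1,x0:x1]
        N,l,st,c=cv2.connectedComponentsWithStats(q)
        L=[i for i in range(1,N) if st[i][4]>40]
        for i in L:
            print(n,c[i].round(1),st[i],[np.round(v,1).tolist() for v in cv2.minAreaRect(np.argwhere(l==i)[:,::-1].astype(np.float32))[:2]])
            out.setdefault(n,[]).append((d,l==i))
    return out
E
python3 - <<'E'
from f import *
print(monitor.state()['wrist_force'],monitor.state()['eef_pos'],monitor.state()['grip_width'])
flask((90,150,300,330),(260,80,425,290))
T=get('top');S=get('scene');e=np.array([.472,.0705,0])
for z in (.23,.294,.33): print(z,proj(T,e+[0,0,z]),proj(S,e+[0,0,z]))
E
```

```text
[ 0.56492534 -0.63126539 -3.79520015] [0.4717755  0.07013665 0.33573099] 0.026919877131503234
top [149.6 155.8] [136 150  27  15 309] [[149.0, 157.0], [14.0, 26.0]]
top [296.6 156.4] [293 150   7  14  76] [[296.0, 156.5], [13.0, 6.0]]
top [124.4 229.5] [108 220  30  24 253] [[121.8, 229.2], [19.0, 28.0]]
top [193.1 235.7] [185 231  17  10 142] [[193.0, 235.5], [9.0, 16.0]]
scene [377.   90.1] [358  83  47  15 184] [[381.0, 90.0], [47.4, 7.1]]
scene [326.9 153.5] [318 130  21  49 638] [[326.9, 153.4], [17.1, 49.5]]
scene [374.  217.2] [364 206  21  23 367] [[374.0, 217.0], [22.0, 20.0]]
scene [341.3 235.1] [330 225  23  21 339] [[341.1, 234.1], [21.4, 19.6]]
scene [394.2 247.5] [383 238  23  21 357] [[394.0, 248.0], [20.0, 22.0]]
0.23 [213.62104925 275.52717516] [326.14848607 172.11057285]
0.294 [210.19962041 275.42314934] [327.73606555 153.91780451]
0.33 [208.06396224 275.35821635] [328.67932612 143.10856876]
```

The flask is up: the body centre in the scene view is at (326.9,153.5), against a predicted (327.7,153.9) for an underside at z = 0.236. Its weight reads 3.8 N. I'll move it to the lamp: axis at about (0.566, -0.236), 105 mm from the face, turned +0.22 rad.

move_arm(
  plan=[
    [[0.002,-0.007,0],[0,0,0.004],0.02],
    [[0.006,-0.02,0],[0,0,0.012],0.02],
    [[0.012,-0.04,0],[0,0,0.025],0.02],
    [[0.02,-0.065,0],[0,0,0.045],0.02],
    [[0.028,-0.09,0],[0,0,0.065],0.02],
    [[0.035,-0.115,0],[0,0,0.085],0.02],
    [[0.043,-0.14,0],[0,0,0.105],0.02],
    [[0.05,-0.165,0],[0,0,0.12],0.02],
  ],
)

```text
time: 11.22
eef_pos: [0.5223, -0.0969, 0.3355]
orientation: [0.0, 0.666, 0.746, -0.0]
wrist_force: [-0.1, 0.7, -4.0]
grip_width: 0.027
gripper_force: 30.0
```

move_arm(
  plan=[
    [[0.007,-0.025,0],[0,0,0.02],0.02],
    [[0.015,-0.05,0],[0,0,0.04],0.02],
    [[0.023,-0.075,0],[0,0,0.06],0.02],
    [[0.031,-0.1,0],[0,0,0.08],0.02],
    [[0.037,-0.12,0],[0,0,0.09],0.02],
    [[0.041,-0.134,0],[0,0,0.1],0.02],
    [[0.043,-0.14,0],[0,0,0.102],0.02],
    [[0.044,-0.142,0],[0,0,0.102],0.02],
  ],
)

```text
time: 12.22
eef_pos: [0.566, -0.2368, 0.3357]
orientation: [-0.0, 0.628, 0.779, 0.0]
wrist_force: [1.2, 0.8, -2.5]
grip_width: 0.0273
gripper_force: 30.0
```

move_arm(
  plan=[
    [[0,0,-0.005],[0,0,0],0.02],
    [[0,0,-0.018],[0,0,0],0.02],
    [[0,0,-0.036],[0,0,0],0.02],
    [[0,0,-0.056],[0,0,0],0.02],
    [[0,0,-0.076],[0,0,0],0.02],
    [[0,0,-0.094],[0,0,0],0.02],
    [[0,0,-0.106],[0,0,0],0.02],
    [[0,0,-0.11],[0,0,0],0.02],
  ],
)

```text
time: 13.22
eef_pos: [0.5655, -0.2363, 0.2246]
orientation: [-0.001, 0.627, 0.779, -0.0]
wrist_force: [-0.4, 0.1, -2.1]
grip_width: 0.0269
gripper_force: 30.0
```

```bash
python3 - <<'E'
from f import *
s=monitor.state();print(s['wrist_force'],s['eef_pos'],s['orientation'],s['grip_width'],s['gripper_force'])
flask((280,180,450,300),(100,100,290,270))
T=get('top');S=get('scene')
p=s['eef_pos']*[1,1,0];z=s['eef_pos'][2]-.0997
for h in (0,.064,.128): print(h,proj(T,p+[0,0,z+h]),proj(S,p+[0,0,z+h]))
a=cv2.resize(T['pixels'][130:330,290:470],(396,440));b=cv2.resize(S['pixels'][100:300,100:280],(396,440))
cv2.imwrite('pics/end.png',np.hstack([a,b]))
E
```

```text
[-0.39888284  0.11375996 -2.12267907] [ 0.56551896 -0.23626268  0.22461127] [-1.02434953e-03  6.27420500e-01  7.78679948e-01 -7.18409448e-05] 0.026892297765319456 30.001133736222982
top [353.4 218.4] [349 212  10  15  73] [[352.5, 218.4], [7.3, 14.5]]
scene [207. 186.] [198 163  20  45 630] [[207.4, 185.5], [43.9, 18.2]]
scene [201.4 264.4] [183 255  43  15 341] [[204.0, 262.0], [42.0, 14.0]]
0 [358.85447893 231.20247136] [209.28137312 199.6767706 ]
0.064 [364.51262187 228.45840675] [206.88839208 183.43671427]
0.128 [370.89089289 225.36509718] [204.33061176 166.07824131]
```

View pics/end.png

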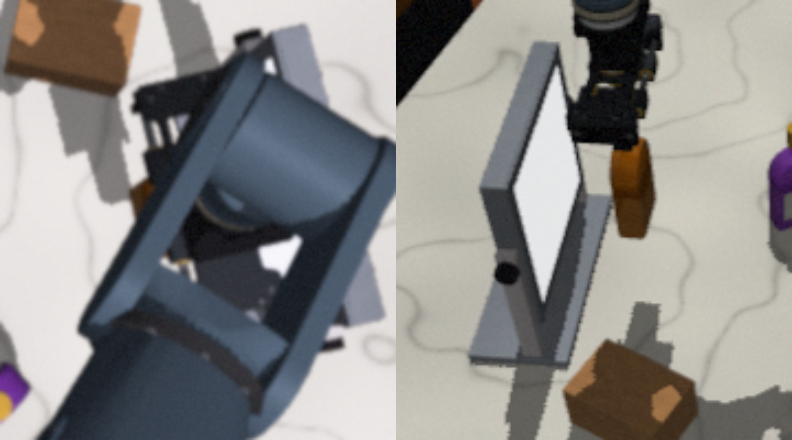

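The scene half of the picture shows the flask hanging upright in front of the lit panel at about (632,190), with the gripper above it and clear space between it and the lamp. I'll lower it 8 mm to centre it, settle, and check the tilt and stillness.

move_arm(
  plan=[
    [[0,0,-0.003],[0,0,0],0.02],
    [[0,0,-0.007],[0,0,0],0.02],
    [[0,0,-0.008],[0,0,0],0.02],
    [[0,0,-0.008],[0,0,0],0.02],
    [[0,0,-0.008],[0,0,0],0.02],
    [[0,0,-0.008],[0,0,0],0.02],
    [[0,0,-0.008],[0,0,0],0.02],
    [[0,0,-0.008],[0,0,0],0.02],
  ],
)

```text
time: 14.42
eef_pos: [0.5661, -0.2369, 0.2178]
orientation: [0.0, 0.628, 0.779, -0.0]
wrist_force: [-0.0, -0.1, -2.7]
grip_width: 0.0273
gripper_force: 30.0
```

```bash
python3 - <<'E'
from f import *
s=monitor.state();print(s['wrist_force'],s['eef_pos'],abs(s['joint_vel']).max(),s['gripper_force'])
o=flask((0,0,1,1),(180,150,235,225))
d,l=o['scene'][0]
rows=np.arange(172,202);E=np.array([[np.where(l[r])[0].min(),np.where(l[r])[0].max()] for r in rows if l[r].any()])
print('edge slopes',[np.polyfit(np.arange(len(E)),E[:,i],1)[0].round(3) for i in(0,1)],E[::5].tolist())
th=.2143;ux=np.array([np.cos(th),np.sin(th),0]);uy=np.array([-np.sin(th),np.cos(th),0])
b=s['eef_pos']*[1,1,0]+[0,0,s['eef_pos'][2]-.0997]
for i in(-1,1):
  for j in(-1,1):
    print(i,j,[proj(d,b+ux*.038*i+uy*.018*j+[0,0,h]).round(1).tolist() for h in(0,.09)])
E
```

```text
[-0.00854625 -0.11144253 -2.691529  ] [ 0.56609125 -0.23690171  0.21780291] 0.0023163528521754385 30.000852160155773
scene [207.1 187.9] [198 165  20  45 632] [[207.6, 187.6], [43.7, 18.2]]
edge slopes [np.float64(0.105), np.float64(0.049)] [[199, 214], [198, 213], [198, 216], [199, 216], [200, 217], [200, 215]]
-1 -1 [[205.3, 191.4], [201.8, 168.4]]
-1 1 [[217.7, 192.2], [214.8, 169.1]]
1 -1 [[200.5, 211.0], [196.6, 188.1]]
1 1 [[213.3, 211.8], [210.1, 188.9]]
```

The flask's outline (columns 198–217, bottom row 210) matches the upright prediction (197–218, 212) to within 2 px. It is still, at 30 N grip. Handing in.

```bash
python3 -c "
from h import *
print(finish_job())"
```

```text
the job is handed in; nothing more can be done
None
```

The job is handed in: the arm is holding the amber flask by its cap at 30 N per finger, upright and still, about 10 cm in front of the lit panel with a broad face square to it; its first closing caught nothing, because the fingertips were about 4 cm higher than the reported TCP.

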